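Load the side-view inspection slide and hold it in front of the camera

TASK

Set the two gold-plated open packages, the rectangular one and the round one, flat into the nests of their own shape on the inspection slide while the slide rests at its home stop; set them down, do not drop them. Then pull the slide out by its bow handle against its return spring until the line across its nest plate stands at the camera's pointer, and keep it there: the program finishes while the gripper still holds the handle, with both packages still seated for the picture. Leave the other things on the bench where they are.

Things in the scene. Friction and masses are not known exactly. Their poses are not given: they have to be found in the camera images.
- rect_package: Rectangular gold-plated hybrid package, an open tub 46 long (its x) x 30 wide (its y) x 18 mm high, walls 3 mm, about 70 g, thin leads sticking 6 mm out of its two short ends 12.5 mm up. Origin: centre of its underside; z up. It starts lying flat on the mat.
- round_package: Round gold-plated package, an open tub 38 mm in diameter x 18 mm high, wall 3 mm, about 60 g. Origin: centre of its underside; z up. It starts lying flat on the mat.
- rect_nest (a point): Centre of the floor of the rectangular nest in the slide's nest plate. Nest 51 mm along the point's x, 35 mm along its y, 6 mm deep, chamfered mouth; the plate's top is 6 mm above this point (60 mm above the bench), so a seated package stands 12 mm proud. The two nests lie 68 mm apart along y. Axes are the slide's: x across the slide (towards the camera), -y the direction in which it is pulled, z up.
- round_nest (a point): Centre of the floor of the round nest, 43 mm in diameter, 6 mm deep, in the same plate (top 60 mm above the bench). Same axes.
- handle_bar (a point): Middle of the top bar of the black bow handle at the pulled end of the slide: a bar 12 mm thick lying along the point's x, 58 mm between its two legs' centres, its middle 96 mm above the bench and 40 mm above the aluminium tongue under it, so that fingers can straddle it from above; 57 mm from the bar to the end of the nest plate. The slide is pulled along the point's -y. Same axes as the nests.
- slide_line (a point): End, at the camera-side edge of the nest plate, of the black line 2 mm wide that runs across the plate midway between the nests; on the plate's top. Moves with the slide.
- pointer_tip (a point): Tip of the brass conical pointer fixed under the side-view camera, level with the nest plate and about 5 mm from its edge; its axes are parallel to the slide's. The slide is at the mark when slide_line and pointer_tip have the same place along y. The camera does not move, but it is clamped at another place along its rail each time.
- slide (a joint): How far the slide is pulled out from its home stop, m: 0 home, 0.122 front stop. A return spring pulls it home with about 4 N at 0, growing by 0.5 N per 10 mm; the mark lies at about 0.05 to 0.105.
- slide_base: Aluminium jig base plate, 330 (its x) x 350 (its y) x 12 mm, fixed to the bench, with guide rods and end blocks up to 44 mm high. Its axes are parallel to the slide's. Origin on the bench under the middle line of the slide, 60 mm on the pulling side (-y) of the nest plate's middle when home; the plate reaches from x -55 to 275 mm and y -200 to 150 mm.
- camera: Side-view camera with lens and ring light on the far rail of the base plate, beside the slide, fixed, top 96 mm above the bench. Origin: underside of its clamp, 28 mm above the bench; it looks along its -x. The ring light's front is 49 mm in front of the origin.
- chip_tray: Black chip tray 50 x 50 x 8 mm with silver dies; bystander. Origin: centre of underside.
- wire_spool: Flanged aluminium spool wound with wire, dark hub hole in its top, 50 mm in diameter, 26 mm high; bystander. Origin: centre of underside.
- tweezers: Steel tweezers 145 mm long lying flat, 8 mm high; bystander. Origin under the middle.
- screwdriver: Screwdriver 130 mm long lying on the mat, up to 30 mm thick; bystander. Origin under its middle.
- ipa_bottle: White round bottle with black cap, 56 mm in diameter, 120 mm high; bystander. Origin: centre of underside.
- sample_dish: Closed pale, cloudy round dish, 64 mm in diameter, 18 mm high; bystander. Origin: centre of underside.
Mind the look-alikes: they are no part of the job. What is shaped like the rect_package but green, red or turquoise is not meant.

How it is judged:
By the outcome, as a careful person would: the job done as asked, in the order asked, and still so for the second after the job is handed in, while the arm keeps its last pose, push and grip.
It also fails if it takes over 72 s, if anything falls off the work surface, if the arm or the gripper's body presses on something with over 40 N, if the wrist force passes 120 N, or if a joint passes its speed limit or range.

ROBOT

A 7-joint arm with a two-finger parallel gripper is mounted at the origin on the work surface. World frame = base frame: x ahead of the robot, y to its left, z up, the work surface at z = 0. Lengths are in m, angles in rad, forces in N, time in s.
With the tool pointing down it reaches from about 0.35 to 0.9 m from the base axis. Payload 19.9 kg.
Tool frame: the origin (TCP) lies between the finger pads; the fingertips stand 19 mm ahead of it and the grasp point (between the pads) is the TCP; z points along the fingers, y is the direction in which the jaws open and shut (so a half turn about z gives the same grasp; the last joint's range is limited). The gripper opens to 94 mm and grips with 3 to 60 N. Pads are 16 mm wide; open, the fingers measure 119 mm over their backs; the gripper's body (75 mm by 177 mm) begins 78 mm behind the grasp point.
Start: joints at [1.077, 0.417, -0.01, 1.614, 0.005, 1.111, -0.053], TCP at [0.273, -0.562, 0.224] pointing down, gripper open.
Joint ranges: [-2.81, 2.81], [-0.39, 2.02], [-1.27, 1.25], [0.06, 2.57], [-1.19, 4.33], [0.19, 2], [-2.82, 2.82]. Speed limits (rad/s): [1.89, 1.89, 2.39, 2.39, 3.01, 3.01, 3.01].

INTERFACE

Orientations are given as a 3x3 rotation matrix whose columns are the frame's x, y, z axes.
In Python, from rig import robot gives the robot as it stands. Calls block until the motion is done:
- robot.move_ptp(position, orientation): joint-space move of the TCP to a pose.
- robot.move_linear(position, velocity=0.15, frame=None, threshold=None): straight line of the TCP; frame=None keeps the orientation; velocity is the mean speed in m/s. With threshold (N) it stops when the force on the tool has changed by that much, and returns True; else False.
- robot.goto_joints(angles): joint-space move.
- robot.gripper_to(opening): finger opening in m; the grip force is fixed at half the most; returns when the fingers have stopped.
- robot.pause(seconds).
- robot.ik(position, orientation): joint angles nearest the present ones, or None.
- robot.get_state(): the state.
- robot.grab_frame(name): name is "scene" or "top"; returns the picture (420x560x3 uint8, red, green, blue); there is no depth.
- robot.camera_info(name): a dict with "fx", "fy", "cx", "cy" (pixels), "rvec" (rotation vector, rad) and "tvec" (3), from world to camera coordinates, as OpenCV has them. Camera axes: x right, y down, z forward; pixel columns grow to the right and rows downward; lengths in m; the calibration is good to about 2 mm. A picture is of the moment at which its call begins. camera_info takes no time and is no camera call.
A pose or a line that the arm cannot do raises robot.PlanningError and nothing moves.
- robot.sign_off(): hands the job in, once; it reports no verdict.
The state is a dict: "time": time; "qpos": joint angles; "joint_vel": joint speeds; "effort": joint torques, N m; "ee_pos": TCP position; "tool_rot": TCP orientation; "force": force on the tool from outside, world axes, zero at the start; "moment": the same for the moment, N m; "opening": finger opening in m.
Only numpy, scipy, OpenCV 4.12 (cv2) and the standard library are available. Lean on these libraries where they do the work, as an engineer would, in place of code of your own. Each camera call takes 0.05 s, during which the arm holds its last target. There are 200 camera calls.

## Working session

There is one attempt and no reset: what is moved stays moved. The work goes in short steps, each a Python script; the robot and the scene stay as the last script left them, time stands still between calls to the robot, and variables do not carry over. Pictures are saved under pics/ and viewed, about 8 in all and at most 12, crops included, and the job is handed in when it is done.

```bash
mkdir -p pics; cat > h.py <<'E'
import numpy as np, cv2
from rig import robot
def cam(n):
    c=robot.camera_info(n); K=np.array([[c["fx"],0,c["cx"]],[0,c["fy"],c["cy"]],[0,0,1.]])
    return K,np.array(c["rvec"],float).reshape(3),np.array(c["tvec"],float).reshape(3)
def back(n,uv,z):
    K,r,t=cam(n); R=cv2.Rodrigues(r)[0]; uv=np.atleast_2d(np.array(uv,float))
    d=np.c_[uv,np.ones(len(uv))]@np.linalg.inv(K).T@R; o=-R.T@t
    return o+d*((z-o[2])/d[:,2])[:,None]
def proj(n,P):
    K,r,t=cam(n); return cv2.projectPoints(np.atleast_2d(np.array(P,float)),r,t,K,None)[0][:,0]
def snap(n,f,box=None,s=1):
    im=robot.grab_frame(n); cv2.imwrite(f"pics/{f}_raw.png",im[:,:,::-1])
    if box: im=im[box[1]:box[3],box[0]:box[2]]
    cv2.imwrite(f"pics/{f}.png",cv2.resize(im,None,fx=s,fy=s,interpolation=cv2.INTER_CUBIC)[:,:,::-1])
def down(a):  # jaw (tool y) along world angle a
    y=np.array([np.cos(a),np.sin(a),0]); z=np.array([0,0,-1.]); return np.c_[np.cross(y,z),y,z]
E
python3 - <<'E'
from h import *
for n in("top","scene"):
    snap(n,n+"0",s=1.42)
    K,r,t=cam(n); print(n,K[0,0],-cv2.Rodrigues(r)[0].T@t, cv2.Rodrigues(r)[0].round(2).tolist())
s=robot.get_state(); print(s["time"],s["ee_pos"],s["opening"])
E
```

```text
top 394.7943885555865 [ 0.34120165 -0.01446768  1.41944157] [[-0.0, -1.0, -0.0], [-0.99, 0.0, -0.14], [0.14, 0.0, -0.99]]
scene 414.7099533060745 [1.31402211 0.23569784 0.80000664] [[-0.27, 0.96, -0.0], [0.65, 0.18, -0.74], [-0.71, -0.21, -0.67]]
0.1 [ 0.27270927 -0.56203523  0.22392268] 0.09405208144636054
```

View pics/top0.png

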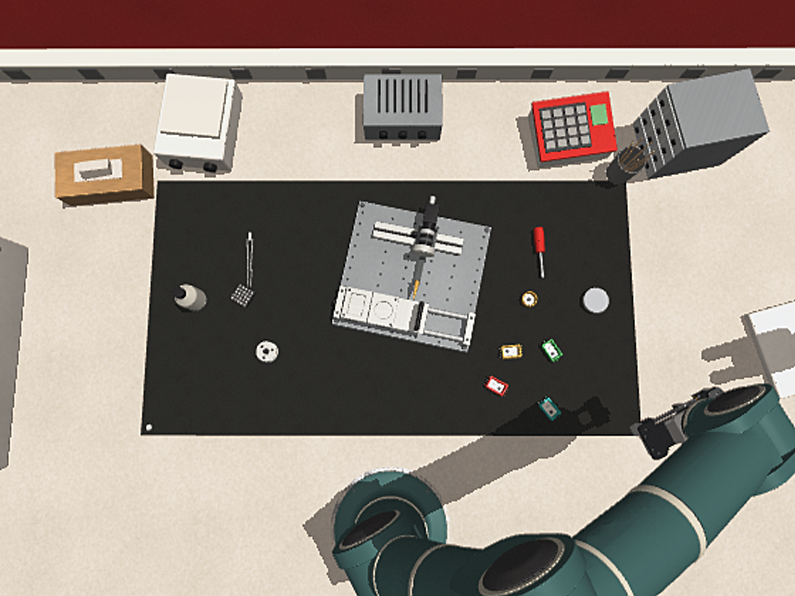

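View pics/scene0.png

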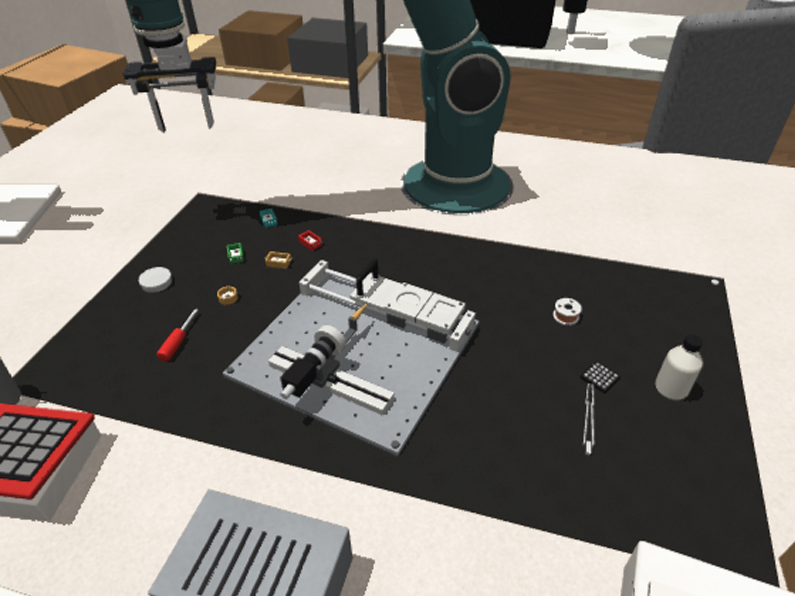

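Top view (×1.42): the gold rectangle is at (511,351) and the gold ring at (529,298). The look-alikes are green (552,350), red (496,385) and turquoise (547,408). The slide has its nests at (353,305) and (384,311), its handle at (418,316) and the pointer at (415,288). Next is an enlarged crop to confirm these and measure.

```bash
python3 - <<'E'
from h import *
snap("top","top1",(225,130,425,280),4)
im=cv2.imread("pics/scene0_raw.png")[150:270,130:350]
cv2.imwrite("pics/sc1.png",cv2.resize(im,None,fx=3.6,fy=3.6,interpolation=cv2.INTER_CUBIC))
E
```

```text
(no output)
```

View pics/top1.png

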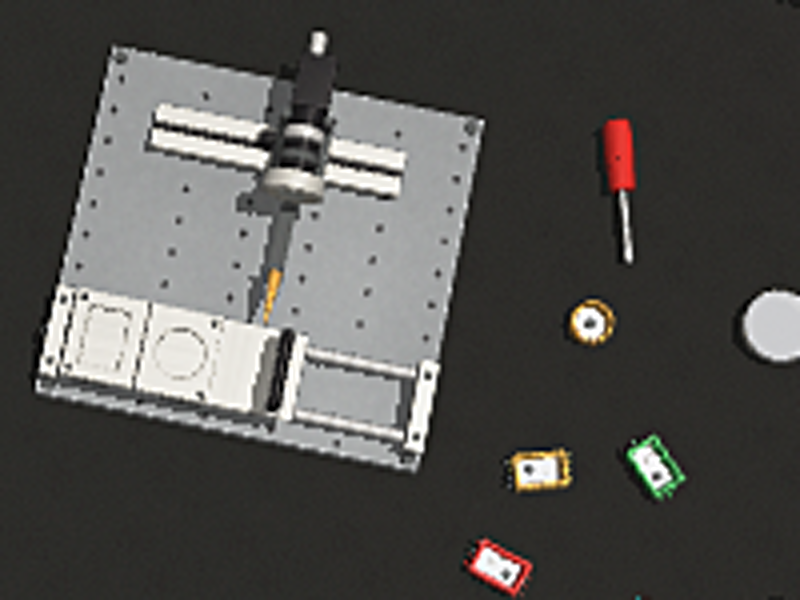

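View pics/sc1.png

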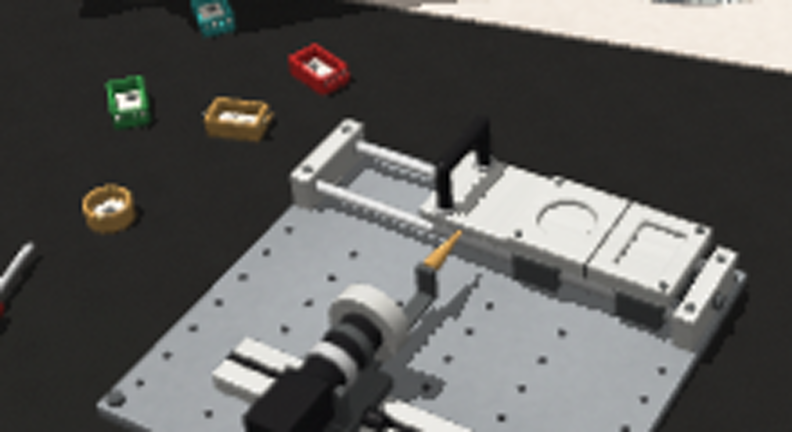

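The crops confirm it: gold rectangle at (541,469) and gold ring at (591,323) in the top crop. Next I fit the jig pose from its known geometry in both views and take the package poses from colour.

```bash
cat > fit.py <<'E'
from h import *
from scipy.optimize import least_squares
T=lambda u,v:np.array([225+(u+.5)/4-.5,130+(v+.5)/4-.5]); S=lambda u,v:np.array([130+(u+.5)/3.6-.5,150+(v+.5)/3.6-.5])
obs=[("top",T(112,46),(.275,.15,.012)),("top",T(484,120),(.275,-.2,.012)),("top",T(415,470),(-.055,-.2,.006)),("top",T(36,393),(-.055,.15,.006)),
("top",T(107,337),(0,.094,.06)),("top",T(182,353),(0,.026,.06)),
("scene",S(652,247),(0,.094,.06)),("scene",S(567,220),(0,.026,.06)),("scene",S(99,407),(.275,-.2,.012))]
def W(p,m): c,s=np.cos(p[2]),np.sin(p[2]); return np.array([p[0]+c*m[0]-s*m[1],p[1]+s*m[0]+c*m[1],m[2]])
def res(p,which=("top","scene")): return np.concatenate([proj(n,W(p,m))[0]-uv for n,uv,m in obs if n in which])
for w in(("top",),("scene",),("top","scene")):
    r=least_squares(res,[.6,0,-.2],args=(w,)); print(w,r.x.round(4),r.fun.round(1))
p=r.x; print("rect nest",W(p,(0,.094,.054)),"round",W(p,(0,.026,.054)))
# pointer: both views
from scipy.optimize import least_squares as ls
pt=[("top",T(265,324)),("scene",S(460,233))]
q=ls(lambda X:np.concatenate([proj(n,X)[0]-u for n,u in pt]),W(p,(.06,0,.06)))
c,s=np.cos(p[2]),np.sin(p[2]); L=np.array([[c,s],[-s,c]])@(q.x[:2]-p[:2]); print("pointer",q.x,"local",L,"travel",.06-L[1],q.fun)
for n in("top","scene"):
    hsv=cv2.cvtColor(cv2.imread(f"pics/{n}0_raw.png"),cv2.COLOR_BGR2HSV)
    m=cv2.inRange(hsv,(10,90,60),(28,255,255)); m=cv2.morphologyEx(m,cv2.MORPH_CLOSE,np.ones((5,5)))
    k,lab,st,ce=cv2.connectedComponentsWithStats(m)
    for i in range(1,k):
        x,y,w,h,a=st[i]
        if 30<a<700 and 130<y<300:
            uv=np.argwhere(lab==i)[:,::-1]; X=back(n,uv,.016 if n=="top" else .009)[:,:2].astype(np.float32)
            print(n,ce[i].round(1),a,"mean",X.mean(0).round(4),"rect",cv2.minAreaRect(X*1000))
E
python3 fit.py
```

```text
('top',) [ 0.5203 -0.0085 -0.2037] [ 0.1 -0.2  0.2 -0.3  0.7  0.4 -0.2 -0.  -0.5  0.1 -0.2  0. ]
('scene',) [ 0.5201 -0.0063 -0.1978] [ 0.2  0.   0.5 -0.5 -0.6  0.2]
('top', 'scene') [ 0.5202 -0.0074 -0.2021] [-0.4 -0.2 -0.3 -0.4  0.4  0.3 -0.5  0.1 -0.9  0.2 -0.5  0.1 -0.3  0.1
  0.1 -0.5 -1.2 -0.3]
rect nest [0.53902242 0.0847203  0.054     ] round [0.52537399 0.01810409 0.054     ]
pointer [ 0.55261483 -0.05647478  0.05060705] local [ 0.04165539 -0.04159364] travel 0.10159363514911995 [ 0.10016752 -0.0316167   0.07963915  0.00320922]
top [372.9 210. ] 63 mean [ 0.5601 -0.3521] rect ((559.9359130859375, -350.59515380859375), (37.70433044433594, 39.01594543457031), 43.6679801940918)
top [360.3 247.1] 81 mean [ 0.4267 -0.3028] rect ((426.0198974609375, -301.5090026855469), (35.06426239013672, 49.79161834716797), 6.306441307067871)
scene [195.4 182.5] 189 mean [ 0.4251 -0.3028] rect ((425.498046875, -303.6311340332031), (53.1822624206543, 58.003448486328125), 3.0671145915985107)
scene [159.7 207.5] 165 mean [ 0.5591 -0.3521] rect ((558.9901123046875, -352.3929748535156), (58.7147216796875, 36.76918029785156), 29.094757080078125)
scene [252.2 219.8] 36 mean [ 0.5353 -0.0797] rect ((530.9563598632812, -77.24993896484375), (11.664791107177734, 43.13542938232422), 73.76083374023438)
scene [398.9 223.8] 44 mean [0.4408 0.3127] rect ((440.3146057128906, 312.6502380371094), (21.30649185180664, 37.84608459472656), 3.5788419246673584)
```

The fit residuals are under 1.2 px and the two views agree to about 2 mm. The package sizes measure 38 mm (round) and 50×35 mm (rectangular), as expected. I pick the round one first, squeezing twice at 90° to centre it, and hover over its nest for a look.

```bash
cat >> h.py <<'E'
P0=np.array([.5202,-.0074,-.2021])
def Wp(x,y,z=0):
    c,s=np.cos(P0[2]),np.sin(P0[2]); return np.array([P0[0]+c*x-s*y,P0[1]+s*x+c*y,z])
def best(pos,a):
    c=[(abs(q[6]),b) for b in(a,a+np.pi) for q in[robot.ik(pos,down(b))] if q is not None]
    return down(min(c)[1])
def st(*t): s=robot.get_state(); print(*t,round(s["time"],2),np.round(s["ee_pos"],4),round(s["opening"],4),"F",np.round(s["force"],1),"q7",round(s["qpos"][6],2))
E
python3 - <<'E'
from h import *
c=np.array([.5597,-.3515]); a=P0[2]
p=lambda z:np.r_[c,z]
robot.gripper_to(.06)
R=best(p(.12),a+np.pi/2); robot.move_ptp(p(.12),R); robot.move_linear(p(.027)); robot.gripper_to(.03); st("sq1")
robot.gripper_to(.06); robot.move_linear(p(.06))
R=best(p(.06),a); robot.move_ptp(p(.06),R); robot.move_linear(p(.027)); robot.gripper_to(.03); st("sq2")
robot.move_linear(p(.15),.2); st("lift")
n=Wp(0,.026,.15); R=best(n,a); robot.move_ptp(n,R); robot.move_linear(Wp(0,.026,.072+.027)); st("hover")
snap("scene","rhov",(220,160,340,250),6.6)
E
```

```text
sq1 3.5 [ 0.56   -0.3516  0.0276] 0.0376 F [-1.2 -0.4  7.6] q7 -1.26
sq2 6.56 [ 0.56   -0.3517  0.0277] 0.0374 F [-1.6 -0.5  6.2] q7 0.07
lift 7.33 [ 0.5591 -0.3513  0.1488] 0.0376 F [-1.  -0.3 -1.5] q7 0.12
hover 9.2 [0.5256 0.0178 0.0992] 0.0377 F [ 1.  -0.1 -0.8] q7 -0.56
```

View pics/rhov.png

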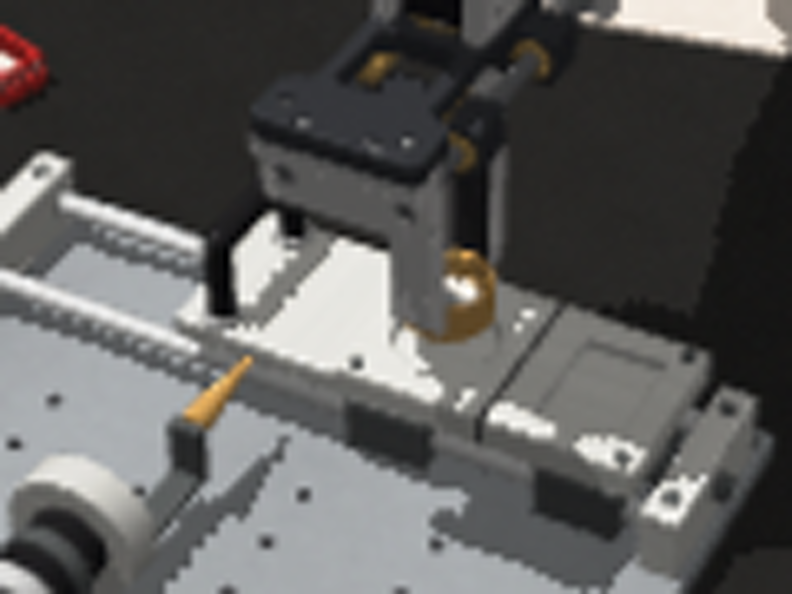

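The round package hangs upright over its nest. In the crop its right edge is at column 496 and its lower edge at row 340. I compare these with the predicted silhouette to check the arm–camera offset.

```bash
python3 - <<'E'
from h import *
t=np.linspace(0,2*np.pi,90); e=robot.get_state()["ee_pos"]; zb=e[2]-.0276
cr=lambda q:(q-[220,160]+.5)*6.6-.5
P=np.vstack([np.c_[e[0]+.019*np.cos(t),e[1]+.019*np.sin(t),0*t+z] for z in(zb,zb+.018)])
u=cr(proj("scene",P)); print("pred extents",u.min(0),u.max(0))
im=cv2.imread("pics/rhov_raw.png"); m=cv2.inRange(cv2.cvtColor(im,cv2.COLOR_BGR2HSV),(10,90,50),(28,255,255))
v=np.argwhere(m[195:220,278:300])[:,::-1]+[278,195]; print("obs",cr(v.min(0)-.5),cr(v.max(0)+.5))
for d in((.01,0),(0,.01)):
    print(d,cr(proj("scene",P+[*d,0])).max(0)-u.max(0))
for f in((0,.094),(0,.026)): print(f,cr(proj("scene",Wp(*f,.06))))
E
```

```text
pred extents [397.68976825 247.7510715 ] [493.77595418 344.83504471]
obs [421.9 243.7] [494.5 342.7]
(0.01, 0) [-6.52552407 16.52940843]
(0, 0.01) [24.49732182  4.64919409]
(0, 0.094) [[599.62933071 387.69803236]]
(0, 0.026) [[446.25336985 334.55363798]]
```

The offset is about 1 mm, within the fit. I lower it onto the nest with contact sensing; the seated TCP height should be about 0.0816, against 0.0876 if it sits on the rim.

```bash
python3 - <<'E'
from h import *
x,y=.5257,.0187
print(robot.move_linear([x,y,.091],.05), robot.move_linear([x,y,.0795],.02,threshold=6)); st("contact")
E
```

```text
False True
contact 10.04 [0.5257 0.0187 0.0816] 0.0376 F [-1.2  0.3  6.1] q7 -0.58
```

It is seated at exactly 0.0816. I release it, fetch the rectangular package and hover.

```bash
python3 - <<'E'
from h import *
robot.gripper_to(.055); x,y,_=robot.get_state()["ee_pos"]; robot.move_linear([x,y,.15],.15); st("rel")
c=np.array([.4260,-.3025]); p=lambda z:np.r_[c,z]
R=best(p(.12),.11); robot.move_ptp(p(.12),R); robot.move_linear(p(.027)); robot.gripper_to(.02); st("grip")
robot.move_linear(p(.16),.2); snap("scene","x0"); 
n=Wp(0,.094,.16); R=best(n,P0[2]+np.pi/2); robot.move_ptp(n,R); robot.move_linear(Wp(0,.094,.103)); st("hover")
snap("scene","xhov",(220,160,340,250),6.6)
E
```

```text
rel 11.15 [0.525  0.0184 0.1494] 0.0551 F [-0.3 -0.2 -0.8] q7 -0.51
grip 13.71 [ 0.4263 -0.3027  0.0274] 0.0293 F [-0.3  0.9  7.1] q7 0.36
hover 16.6 [0.5392 0.0846 0.1034] 0.0294 F [-0.1  0.5 -0.3] q7 0.69
```

View pics/xhov.png

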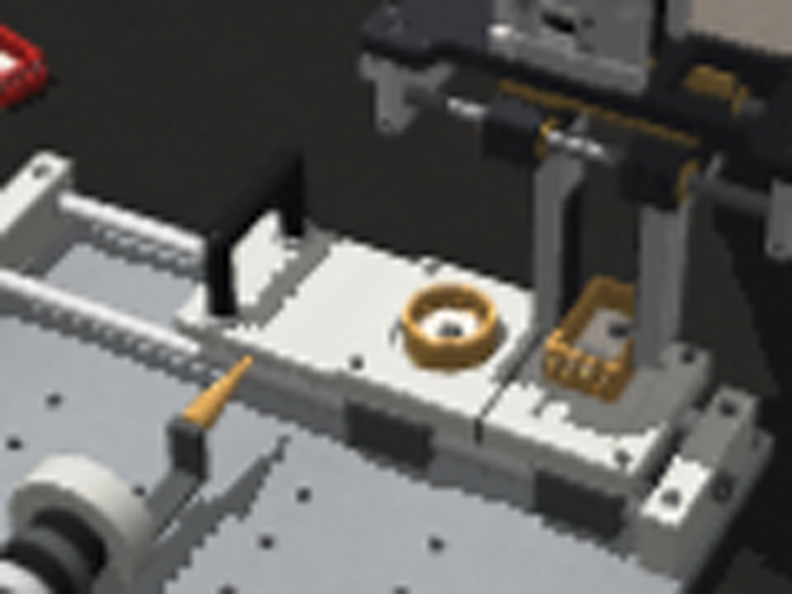

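The round package is seated flat at (450,325). The rectangular one is gripped squarely, with its front bottom edge from (545,380) to (622,398). I check its offset along its length.

```bash
python3 - <<'E'
from h import *
s=robot.get_state(); e=s["ee_pos"]; zb=e[2]-.0274; R=np.array(s["tool_rot"]); jy=R[:2,1]; lx=np.array([jy[1],-jy[0]]); lx*=np.sign(lx[0]); ly=np.array([-lx[1],lx[0]])
cr=lambda q:(q-[220,160]+.5)*6.6-.5
pt=lambda x,y,z,d=0:np.r_[e[:2]+(x+d)*lx+y*ly,zb+z]
for d in(0,.005):
  for n,m in dict(fbl=(.023,-.015,0),fbr=(.023,.015,0),ftl=(.023,-.015,.018),btl=(-.023,-.015,.018),btr=(-.023,.015,.018)).items(): print(d,n,cr(proj("scene",pt(*m,d)))[0].round(0))
im=cv2.imread("pics/xhov_raw.png"); m=cv2.inRange(cv2.cvtColor(im,cv2.COLOR_BGR2HSV),(10,90,50),(28,255,255))
v=np.argwhere(m[200:224,301:317])[:,::-1]+[301,200]; print("obs",cr(v.min(0)-.5),cr(v.max(0)+.5))
c=np.array([.5252,.0192])+68e-3*np.array([np.sin(.1978),np.cos(.1978)]);print("scene-only nest",c, "hsv fit", Wp(0,.094))
E
```

```text
0 fbl [541. 382.]
0 fbr [612. 406.]
0 ftl [542. 347.]
0 btl [593. 277.]
0 btr [663. 300.]
0.005 fbl [535. 389.]
0.005 fbr [606. 414.]
0.005 ftl [536. 355.]
0.005 btl [588. 285.]
0.005 btr [658. 308.]
obs [547.3 276.7] [633.1 402.1]
scene-only nest [0.53856286 0.08587409] hsv fit [0.53906834 0.08468684 0.        ]
```

The offset along its length is about 1 mm, like the arm–camera offset seen with the round one. I apply the same correction and lower it with contact sensing.

```bash
python3 - <<'E'
from h import *
x,y=.5398,.0851
print(robot.move_linear([x,y,.091],.05), robot.move_linear([x,y,.0795],.02,threshold=6)); st("contact")
E
```

```text
False True
contact 17.53 [0.5398 0.085  0.0814] 0.0297 F [-0.9 -0.4  7.4] q7 0.67
```

Seated (0.0814). I release, retract and locate the handle bar in both views.

```bash
python3 - <<'E'
from h import *
robot.gripper_to(.045); x,y,_=robot.get_state()["ee_pos"]; robot.move_linear([x,y,.16],.15); st("rel")
def loc(w): c,s=np.cos(P0[2]),np.sin(P0[2]); return np.array([[c,s],[-s,c]])@(w[:2]-P0[:2])
T=np.array([225+283.5/4-.5,130+370.5/4-.5]); print("top bar",loc(back("top",T,.102)[0]))
S=np.array([220+257/6.6,160+194/6.6])-.5; print("scene bar",loc(back("scene",S,.097)[0]))
for yy in(-.08,-.07,-.06): print(yy,(proj("top",Wp(0,yy,.102))[0]-[225,130]+.5)*4,(proj("scene",Wp(0,yy,.097))[0]-[220,160]+.5)*6.6)
h=Wp(0,-.07,.17); R=best(h,P0[2]+np.pi/2); print(robot.ik(h,R)); print(robot.ik(Wp(0,-.18,.096),R))
snap("top","s2",(230,190,340,260),7)
E
```

```text
rel 18.68 [0.5392 0.0845 0.1594] 0.045 F [ 0.3  0.6 -0.4] q7 0.75
top bar [-0.00199075 -0.0637887 ]
scene bar [-0.00411376 -0.06284573]
-0.08 [302.89020908 372.03037553] [215.45717428 187.43825017]
-0.07 [291.21135311 369.66532535] [236.65519793 194.57438821]
-0.06 [279.53826376 367.30144296] [257.98490788 201.75485734]
[ 0.8652637   0.43399844 -0.95484685  1.92320015  0.4204321   0.99897477
  1.08828727]
[ 0.98851143  0.5450601  -0.85850425  1.9649668   0.53681981  0.8746514
  1.21214514]
```

View pics/s2.png

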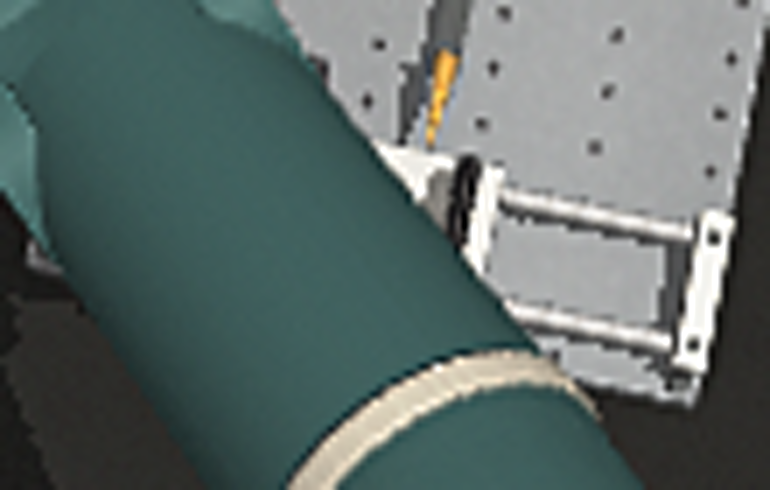

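The arm hides most of the plate in the top view, but the pointer tip shows at (430,143) and the bar at (465,205). Both views put the bar at local y ≈ −0.063. I grip it and pull about 95 mm, gently, then measure line against pointer in the scene view.

```bash
python3 - <<'E'
from h import *
def loc(w): c,s=np.cos(P0[2]),np.sin(P0[2]); return np.array([[c,s],[-s,c]])@(w[:2]-P0[:2])
tp=np.array([230+430/7,190+146/7])-.5; sp=np.array([220+250/6.6,160+357/6.6])-.5
for z in(.054,.057,.06): print(z,loc(back("top",tp,z)[0]),loc(back("scene",sp,z)[0]))
robot.gripper_to(.055)
h=Wp(0,-.063,.17); robot.move_ptp(h,best(h,P0[2]+np.pi/2)); robot.move_linear(Wp(0,-.063,.097),.12); st("down")
robot.gripper_to(.005); st("grip")
e=robot.get_state()["ee_pos"]; print(loc(e))
c,s=np.cos(P0[2]),np.sin(P0[2]); robot.move_linear(np.array(e)+.095*np.array([s,-c,0]),.06); st("pulled"); print(loc(robot.get_state()["ee_pos"]))
snap("scene","p1",(195,165,315,255),6.6)
E
```

```text
0.054 [ 0.04185913 -0.04124906] [ 0.04223731 -0.04138636]
0.057 [ 0.04138501 -0.04125258] [ 0.04499854 -0.03962145]
0.06 [ 0.04091088 -0.04125611] [ 0.04775977 -0.03785654]
down 20.56 [ 0.5079 -0.0687  0.0974] 0.0551 F [-0.  -0.2 -0.4] q7 0.98
grip 21.32 [ 0.5077 -0.0686  0.097 ] 0.0112 F [0.9 4.1 0.1] q7 0.98
[ 8.04072252e-06 -6.25121275e-02]
pulled 23.04 [ 0.4885 -0.1609  0.097 ] 0.0108 F [0.2 8.5 2.7] q7 1.17
[-0.00025908 -0.15670871]
```

View pics/p1.png

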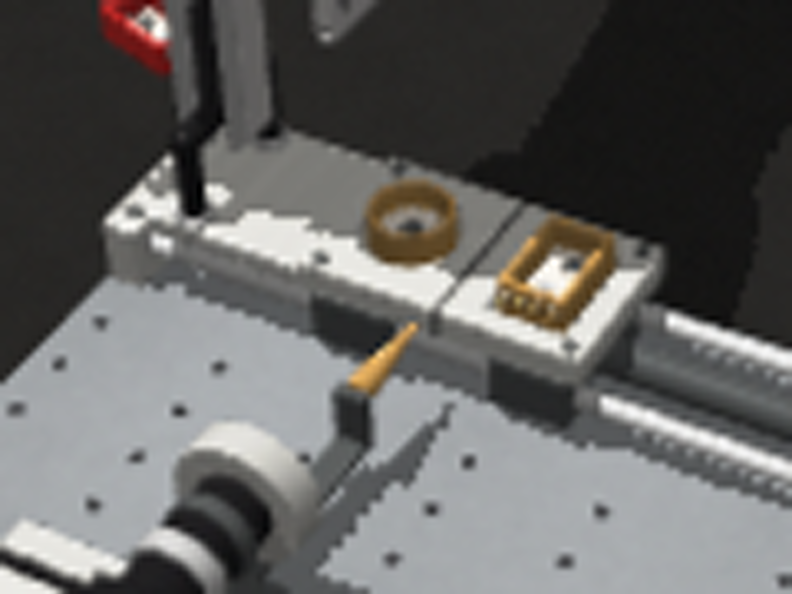

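Both packages are still seated. The line's camera-side end is at (435,312) and the pointer tip at (416,323), so the line is still a few mm short. I calculate the remainder, move, and take both views in one composite.

```bash
cat >> h.py <<'E'
def loc(w): c,s=np.cos(P0[2]),np.sin(P0[2]); return np.array([[c,s],[-s,c]])@(np.array(w)[:2]-P0[:2])
def pull(d,v=.02):
    c,s=np.cos(P0[2]),np.sin(P0[2]); robot.move_linear(np.array(robot.get_state()["ee_pos"])+d*np.array([s,-c,0]),v)
E
python3 - <<'E'
from h import *
f=lambda u,v:np.array([195+(u+.5)/6.6,165+(v+.5)/6.6])-.5
for q in((435,312),(523,205),(480,258)): print("line",loc(back("scene",f(*q),.06)[0]))
for z in(.054,.06): print("tip",loc(back("scene",f(416,323),z)[0]))
pull(.0065); st(); print(loc(robot.get_state()["ee_pos"]))
a=robot.grab_frame("scene"); b=robot.grab_frame("top"); cv2.imwrite("pics/fs.png",a[:,:,::-1]); cv2.imwrite("pics/ft.png",b[:,:,::-1])
A=cv2.resize(a[185:235,225:305],None,fx=8,fy=8,interpolation=cv2.INTER_CUBIC)[:300]
A=cv2.resize(a[193:223,230:310],None,fx=10,fy=10,interpolation=cv2.INTER_CUBIC); B=cv2.resize(b[193:223,250:330],None,fx=10,fy=10,interpolation=cv2.INTER_CUBIC)
cv2.imwrite("pics/fin.png",np.vstack([A,B])[:,:,::-1])
E
```

```text
line [ 0.038075   -0.03398303]
line [-0.03669705 -0.03443359]
line [ 0.00104769 -0.03399088]
tip [ 0.04170193 -0.04099945]
tip [ 0.04722869 -0.03747275]
23.52 [ 0.4873 -0.1664  0.097 ] 0.0114 F [1.  8.5 0.2] q7 1.18
[-0.00032935 -0.16238867]
```

View pics/fin.png

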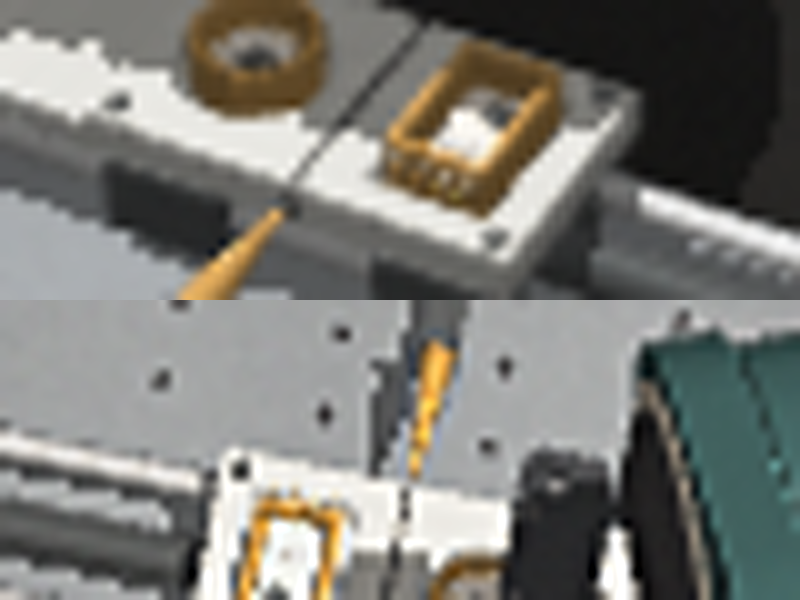

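Scene (upper half): line end at (290,200), tip at (280,210). Top (lower half): line end at (406,492), tip at (415,472). So the line is about 1 mm short. I get sub-pixel values from the pointer's colour axis and the dark line in the top view.

```bash
cat > meas.py <<'E'
from h import *
def meas(b):
    hsv=cv2.cvtColor(b,cv2.COLOR_RGB2HSV).astype(int)
    m=(hsv[...,1]>100)&(hsv[...,0]>8)&(hsv[...,0]<30)&(hsv[...,2]>90); v,u=np.nonzero(m[193:212,285:300]); u+=285; v+=193
    # pointer axis: saturation-weighted, per row
    g=hsv[...,1].astype(float)*(hsv[...,2]>80)
    out=[]
    for r in range(197,211):
        w=np.clip(g[r,286:300]-70,0,None)
        if w.sum()>20: out.append(loc(back("top",[(w*np.arange(286,300)).sum()/w.sum(),r],.055)[0]))
    out=np.array(out); print("pointer y: mean",out[:,1].mean().round(4),"\n",out.round(4).tolist())
    G=cv2.cvtColor(b,cv2.COLOR_RGB2GRAY).astype(float); L=[]
    for r in range(212,220):
        row=G[r,286:295]; w=np.clip(np.median(row)-25-row,0,None)
        if w.sum()>0: L.append(loc(back("top",[(w*np.arange(286,295)).sum()/w.sum(),r],.06)[0]))
    L=np.array(L); print("line y",np.median(L[:,1]).round(4),L.round(4).tolist())
if __name__=="__main__": meas(cv2.imread("pics/ft.png")[:,:,::-1].copy())
E
python3 meas.py
```

```text
pointer y: mean -0.0408 
 [[0.0897, -0.0391], [0.0865, -0.0409], [0.0827, -0.0405], [0.0793, -0.0413], [0.0757, -0.0416], [0.0719, -0.0409], [0.0684, -0.0417], [0.0649, -0.042], [0.0609, -0.0403], [0.0573, -0.0406], [0.0538, -0.0411], [0.0499, -0.0399], [0.0465, -0.0406], [0.043, -0.0412]]
line y -0.0402 [[0.0346, -0.0392], [0.0311, -0.0399], [0.0277, -0.0406], [0.0242, -0.0413], [0.0205, -0.0405], [0.0167, -0.0393], [0.0132, -0.04], [0.0098, -0.0406]]
```

Both views agree: about 0.7 mm short. The arm sags about 0.8 mm under the spring, so I command 1.5 mm, then re-measure after a pause.

```bash
python3 - <<'E'
from h import *
from meas import meas
pull(.0015,.01); robot.pause(1); st(); print(loc(robot.get_state()["ee_pos"]))
meas(robot.grab_frame("top")); a=robot.grab_frame("scene")
cv2.imwrite("pics/end.png",cv2.resize(a[180:230,225:305],None,fx=10,fy=10,interpolation=cv2.INTER_CUBIC)[:,:,::-1])
E
```

```text
24.88 [ 0.4871 -0.167   0.097 ] 0.0112 F [1.3 8.9 0.1] q7 1.18
[-0.00036678 -0.16294916]
pointer y: mean -0.0408 
 [[0.0897, -0.0391], [0.0865, -0.0409], [0.0827, -0.0405], [0.0793, -0.0413], [0.0757, -0.0415], [0.0719, -0.0409], [0.0684, -0.0417], [0.0649, -0.042], [0.0609, -0.0403], [0.0573, -0.0406], [0.0538, -0.0411], [0.0499, -0.0399], [0.0465, -0.0406], [0.043, -0.0412]]
line y -0.0404 [[0.0346, -0.0395], [0.0311, -0.0399], [0.0277, -0.0406], [0.0242, -0.0413], [0.0208, -0.042], [0.0168, -0.0402], [0.0132, -0.04], [0.0098, -0.0406]]
```

View pics/end.png

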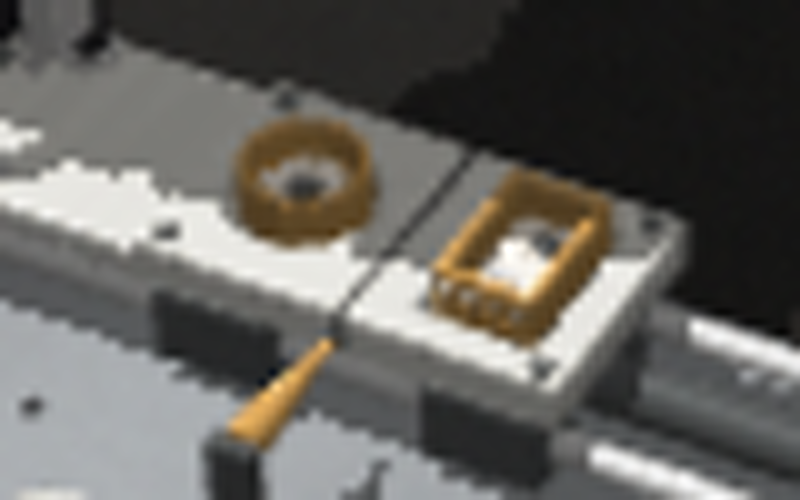

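The tip at (332,340) meets the line's end at (335,325), both packages are seated, and the gripper still holds the handle. I hand the job in.

```bash
python3 -c "
from rig import robot; robot.sign_off()"
```

```text
the job is handed in; nothing more can be done
```

Both gold packages are seated in their nests, and the slide is pulled out about 0.10 m to the pointer. The gripper was still holding the handle when I handed the job in at about 25 s on the robot's clock.

- **Seating:** each package was lowered until contact. Both stopped at the seated height (TCP 0.0816 m for the round one, 0.0814 m for the rectangular one), not the roughly 0.0876 m expected on the rim. The last picture shows both flat in their nests.
- **Mark:** the line measured −0.0404 m along the slide and the pointer −0.0408 m in the top view, so they agree to about 0.5 mm. That is finer than the 2 mm camera calibration. The scene view showed the same.
- **Hold:** the gripper was closed on the bar (opening 11 mm) and holding about 9 N of spring pull. The arm gave about 0.8 mm under that load, so I added a small final pull to make up for it.
- **Not checked:** I commanded no contact with the other things on the bench, but took no separate picture to confirm they had not moved.

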